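# Lock the squeeze-tab cap onto the analyser's wash tank

## Task

The wash-solution tank has been refilled: close it again with its blue cap from the steel tray. Take the cap by its two yellow tabs and keep them squeezed while you seat it in the tank's neck, press it gently down onto the seal and turn it clockwise to the stop; then let go, so that both tabs spring out into their notches and the cap is locked. Do not force the cap or crush its tabs, and leave everything else where it stands.

Things in the scene. Friction and masses are not known exactly. Their poses are not given: they have to be found in the camera images.
- cap_center (a point): blue cap, standing upright; the point is on its axis, half-way up (27 mm over its underside; z up). Round plug 51 dia, z 0-22 (foot tapers to 45), two bayonet lugs on its x axis (16 wide, z 6-11, reaching 31 from the axis), two upright yellow tabs on its y axis: paddles 18 wide, z 22-54, outer faces flat, 48 apart at rest, 36 squeezed. About 85 g. The plug's top (z 22) takes fingertips
- tab_a (a joint): yellow tab on the cap's +y side: travel in m, 0 sprung out, 0.006 squeezed fully in (spring 3 N at rest, 7 N fully in). Its pawl (9 wide, z 13-18 of the cap) reaches 31 mm from the axis at rest and clears the neck's 27 mm bore only when squeezed 4 mm or more. Grip 20-45 N; crushed over about 60 N a side
- tab_b (a joint): the same tab on the cap's -y side, same values. Locking: with the lugs down in their slots and the tabs squeezed, press the seal down 2 mm or more (8 to 12 N) so that the lugs pass under the ledge, turn 43 to 52 degrees clockwise (from above) to a hard stop; there the tabs face their notches and spring out when let go. Anticlockwise it is blocked
- neck (a point): tank's filler neck: centre of the grey collar's top face, 125 mm over the table; axes are the tank's. Collar 76 dia, 25 high, bore 54, ledge 8 thick. Two 18 mm slots admit the lugs: their line lies along the tank's x, give or take 30 degrees (collar screwed in by hand). Two 12 mm notches for the tabs. Thin plastic: over 45 N of pushing or twisting breaks it
- tank: cream wash-solution tank, fixed: 200 x 170 x 100 high, origin under its centre; the neck's axis stands 35 mm to -x; grab bar to 26 mm over the top at +x 78. Neck action: off its slots the cap rests with its underside 6 mm below the collar top; in the slots it drops 11 mm more onto a sprung seal (2 N, 3 N/mm, 3.5 mm travel); locked, 19 mm below the collar top
- tray: shallow steel parts tray, 210 x 260 x 18 high, wall 4, floor 4 thick, fixed; origin under its centre; the cap stands in its -y half
- plug: white screw cap of the refill bottle, 38 dia x 16, in the tray: a bystander; origin at its underside
- gasket: spare black seal ring, 51 dia x 4, in the tray: a bystander
- refill: white refill bottle, 84 dia x 172: a bystander; origin at its underside
- reagent_a: brown reagent bottle, red cap, 85 x 34 x 79: a bystander
- reagent_b: white reagent bottle, green cap, 85 x 34 x 79: a bystander
- rack: grey rack of five sample tubes, 22 x 105 x 85: a bystander
- tipbox: blue pipette-tip box, 85 x 120 x 60: a bystander
- cuvettes: flat cuvette carton, 90 x 60 x 28: a bystander
Not all that is in view belongs to the job. Of the things that look like the part that bears cap_center, the middle-sized one is meant.

How it is judged (in metres and radians):
On the way, in this order (a step that is already met when the one before it is completed fails the run):
1. the cap is lifted off the tray with both tabs squeezed in (distance of cap_center from where it was at the start of the episode above 0.03 m and value of joint each of tab_a, tab_b above 0.003 m and contact force between cap and tray below 0.05 N), for 0.1 s.
2. the cap is down in the neck's slots with both tabs squeezed in (horizontal distance between cap_center and neck below 0.004 m and z of cap_center in the frame of neck below 0.012 m and value of joint each of tab_a, tab_b above 0.003 m), for 0.1 s.
At the end, for the whole second after the job is handed in: the cap is locked in the tank's neck: upright, within 4 mm of its axis, its centre no more than 12 mm over the collar's top face, both tabs sprung out to within 1.5 mm (which they can only do in their notches, at the end of the turn), at rest and let go (horizontal distance between cap_center and neck below 0.004 m and z of cap_center in the frame of neck below 0.012 m and value of joint each of tab_a, tab_b below 0.0015 m and angle between cap_center's own z axis and vertical below 0.08 rad and linear speed of cap below 0.02 m/s); the robot touches nothing.
It fails at once if the cap is forced: it pushes or twists on the tank's neck with over 45 N (contact force between cap and tank above 45 N).
It fails at once if the tabs are crushed: the fingers press on the cap with over 130 N in all (about 65 N a side) (contact force between the fingers and cap above 130 N).
It fails at once if a bystander is moved over 30 mm (distance of any of plug, gasket, refill, reagent_a, reagent_b, rack, tipbox, cuvettes from where it was at the start of the episode above 0.03 m).
It also fails if it takes over 72 s, if anything falls off the work surface, if the arm or the gripper's body presses on something with over 40 N, if the wrist force passes 120 N, or if a joint passes its speed limit or range.

## Robot

A 6-joint arm with a two-finger parallel gripper is mounted at the origin on the work surface. World frame = base frame: x ahead of the robot, y to its left, z up, the work surface at z = 0. Lengths are in mm, angles in rad, forces in N, time in s.
With the tool pointing down it reaches from about 350 to 725 mm from the base axis. Payload 4.3 kg.
Tool frame: the origin (TCP) lies midway between the tips of the shut fingers; the grasp point (between the pads) lies 19 mm behind it (bot.grip_depth is the distance from the TCP to the grasp point, in mm); z points along the fingers, x is the direction in which the jaws open and shut, and the axes are right-handed (so a half turn about z gives the same grasp; the last joint's range is limited). The gripper opens to 85 mm and grips with 20 to 120 N. Pads are 22 mm wide; open, the fingers measure 114 mm over their backs; the gripper's body (76 mm by 85 mm) begins 54 mm behind the grasp point. The pads swing forward as they close: fully open they stand 13 mm farther back than shut.
Start: joints at [-1.356, 0.377, 0.081, 1.274, 0, 1.46], TCP at [183.505, -544.97, 231.329] pointing down, gripper open.
Joint ranges: [-2.72, 2.72], [-0.84, 1.66], [-1.02, 1.22], [-1.77, 2.12], [-1.37, 1.28], [-3.14, 3.14]. Speed limits (rad/s): [2.57, 2.57, 3.14, 3.14, 3.14, 3.14].

## Interface

Orientations are given as a unit quaternion [w, x, y, z].
In Python, from plant import bot gives the robot as it stands.
- The arm moves only by the shell command python3 -m creep 'ROWS'. ROWS is JSON, one flat list of numbers, 5 for each row, row after row: the shift along the world's x, y, z in m, then the turn about the world's z in degrees, then the opening, from 0 (shut) to 1 (fully open). A call has 1 to 20 rows; each row shifts and turns the commanded pose from where the row before left it; what a row does not reach is not made up. A row lasts 1/12 s, in which the tool goes at most 41.7 mm and 7.16 degrees, less where a joint would pass 70% of its speed; a pose out of reach is approached as far as the arm can. A call is refused whole if a number of a shift passes 0.0417 or a number of a turn 7.16, either way. A call with a gripper value outside its range is refused whole. The fingers move at their own pace and stop on an object; the grip force is fixed at half the most. Time passes only in rows, so rows that do not move let the fingers close. It gives the time, the measured TCP pose, the force and the opening at its end, in the units of the state.
- bot.state(): the state, without advancing time (a new reading comes with each control period).
- bot.get_image(name): name is "scene" or "top" or "wrist"; returns the picture (400x640x3 uint8, blue, green, red); there is no depth.
- bot.get_calibration(name): a dict with "mtx" (3x3 intrinsics, pixels), "k1" (the pictures are not rectified: a ray, as slopes to the right and down, at radius r is drawn at 1 + k1 r^2 times it, then the intrinsics apply), "world_from_camera" (4x4, takes a point from camera to world coordinates). Camera axes: x right, y up, looking along -z (the intrinsics and any distortion apply to the point x, -y, -z); pixel columns grow to the right and rows downward; lengths in mm; the calibration is good to about 2 mm. A picture is of the moment at which its call begins: read the wrist's pose just before it. get_calibration takes no time and is no camera call; for the wrist camera it gives the pose at the moment of the call.
- bot.hand_in(): hands the job in, once; it reports no verdict.
The state is a dict: "t": time; "joint_positions": joint angles; "qvel": joint speeds; "joint_efforts": joint torques, N m; "eef_pos": TCP position; "tcp_rot": TCP orientation; "ft_force": force on the tool from outside, world axes, zero at the start; "wrist_torque": the same for the moment, N m; "grip_width": finger opening in mm.
Only numpy, scipy, OpenCV 4.12 (cv2) and the standard library are available. Lean on these libraries where they do the work, as an engineer would, in place of code of your own. Each camera call takes 0.05 s, during which the arm holds its last target.

## Working session

There is one attempt and no reset: what is moved stays moved. The work goes in short steps, Python scripts to look and compute and a shell command to move; the robot and the scene stay as the last step left them, time stands still between calls to the robot, and variables do not carry over. Pictures are saved under pics/ and viewed, and the job is handed in when it is done.

```bash
ls; mkdir -p pics
python3 - <<'E'
from plant import bot
import cv2
s=bot.state(); print(s)
for n in("scene","top","wrist"):
    im=bot.get_image(n); cv2.imwrite(f"pics/{n}0.png",im)
    c=bot.get_calibration(n); print(n,c)
E
```

```text
pics
{'t': 0.0, 'joint_positions': array([-1.35627153e+00,  3.78080986e-01,  7.96354769e-02,  1.27439655e+00,
       -9.90771803e-06,  1.46053432e+00]), 'qvel': array([-0.00017618, -0.00048084, -0.0011174 , -0.00041818, -0.00219875,
        0.00057283]), 'joint_efforts': array([ 1.64571204e-03, -4.63613784e+01,  2.69871533e+01,  2.08127894e-02,
       -1.74453312e-04,  2.24341267e-05]), 'eef_pos': array([ 183.37039776, -544.29014753,  230.35435144]), 'tcp_rot': array([-6.80925204e-04,  8.12128491e-01, -5.83477735e-01, -7.63298210e-04]), 'ft_force': array([-0.07990615, -0.02499171,  0.64416021]), 'wrist_torque': array([ 0.0109586 ,  0.02546038, -0.01722963]), 'grip_width': 85.4378176334682}
scene {'mtx': array([[428.10719413,   0.        , 326.94344411],
       [  0.        , 428.10719413, 202.70786802],
       [  0.        ,   0.        ,   1.        ]]), 'k1': 0.033503242514122164, 'world_from_camera': array([[ 3.81128307e-02, -8.42458833e-01,  5.37410948e-01,
         1.42412736e+03],
       [ 9.99236448e-01,  2.75030467e-02, -2.77507278e-02,
        -3.31252391e+01],
       [ 8.59
[... 576 characters left out ...]
1270e-01,  9.92258166e-01,
         1.36823785e+03],
       [ 0.00000000e+00,  0.00000000e+00,  0.00000000e+00,
         1.00000000e+00]])}
wrist {'mtx': array([[279.59956327,   0.        , 319.06980788],
       [  0.        , 279.59956327, 200.74479516],
       [  0.        ,   0.        ,   1.        ]]), 'k1': -0.049395340780649964, 'world_from_camera': array([[ 3.17860624e-01,  9.12690138e-01,  2.56829390e-01,
         2.47507841e+02],
       [-9.48136526e-01,  3.06354797e-01,  8.47576930e-02,
        -5.24323096e+02],
       [-1.32340489e-03, -2.70450459e-01,  9.62732984e-01,
         3.74469833e+02],
       [ 0.00000000e+00,  0.00000000e+00,  0.00000000e+00,
         1.00000000e+00]])}
```

View pics/top0.png

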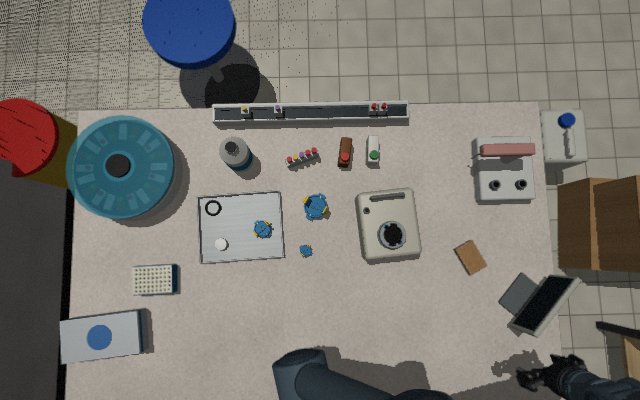

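View pics/scene0.png

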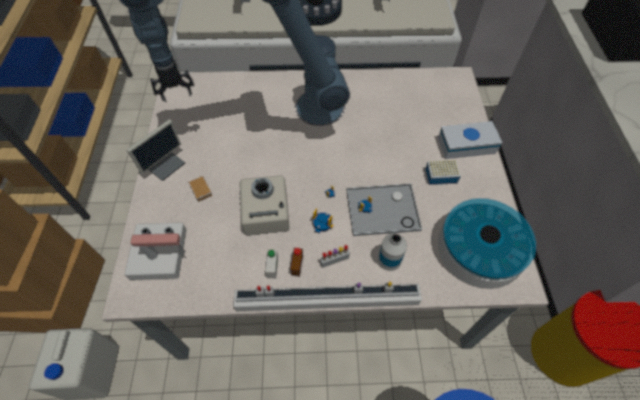

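View pics/wrist0.png

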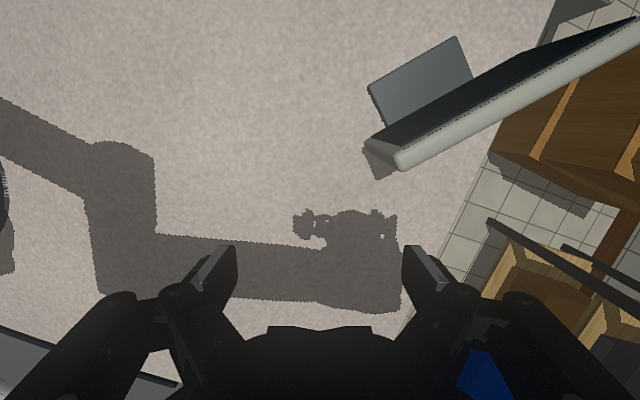

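The top picture shows three cap look-alikes: the one in the tray at (263,229), a large one at (316,206) and a small one at (306,251). The tray's is the middle-sized one. The tank's neck is at (392,235). I'll check the choice in a close crop.

```bash
cat > h.py <<'E'
import numpy as np, cv2
from plant import bot
def ray(c,u,v):
    K=c["mtx"]; x=(u-K[0,2])/K[0,0]; y=(v-K[1,2])/K[1,1]
    r0=np.hypot(x,y); r=r0
    for _ in range(20): r=r0/(1+c["k1"]*r*r)
    s=r/r0 if r0>0 else 1
    T=c["world_from_camera"]; d=T[:3,:3]@np.array([x*s,-y*s,-1]); return T[:3,3],d
def at(c,u,v,z):
    o,d=ray(c,u,v); return o+d*(z-o[2])/d[2]
def proj(c,p):
    T=c["world_from_camera"]; q=T[:3,:3].T@(np.asarray(p,float)-T[:3,3]); x=q[0]/-q[2]; y=-q[1]/-q[2]
    s=1+c["k1"]*(x*x+y*y); K=c["mtx"]; return np.array([K[0,0]*x*s+K[0,2],K[1,1]*y*s+K[1,2]])
E
python3 - <<'E'
from h import *
c=bot.get_calibration("top")
for n,u,v,z in [("cap",263,229,58),("large",316,206,60),("small",306,251,40),("neck",392,235,125),("tray tl",198,195,18),("tray tr",282,192,18),("tray br",284,259,18),("tray bl",200,263,18),("tk1",357,192,100),("tk2",414,189,100),("tk3",420,256,100),("tk4",363,262,100)]:
    print(n,at(c,u,v,z).round(0))
im=cv2.imread("pics/top0.png")
cr=im[170:280,190:430]; cv2.imwrite("pics/topcrop.png",cv2.resize(cr,None,fx=3.3,fy=3.3,interpolation=cv2.INTER_CUBIC))
E
```

```text
cap [547. 154.  58.]
large [613.  -8.  60.]
small [478.  26.  40.]
neck [ 518. -223.  125.]
tray tl [660. 360.  18.]
tray tr [664.  97.  18.]
tray br [455.  94.  18.]
tray bl [450. 351.  18.]
tk1 [ 648. -130.  100.]
tk2 [ 653. -299.  100.]
tk3 [ 456. -306.  100.]
tk4 [ 442. -140.  100.]
```

View pics/topcrop.png

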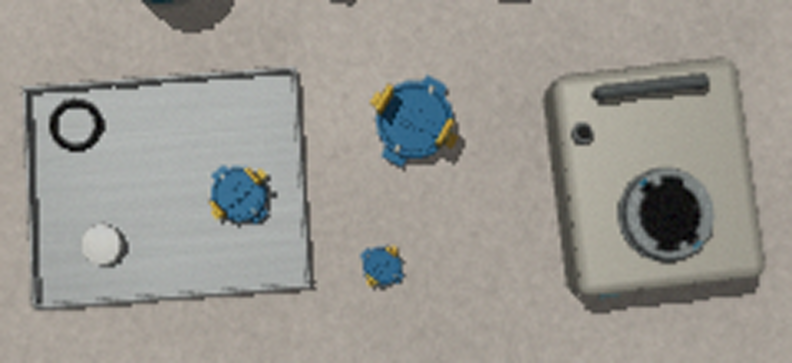

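The crop confirms it: the blue cap with yellow tabs in the tray (crop 240,193) is the middle-sized one. The other two stand on the table. The neck is at crop (668,212), with its slots and notches visible. First I'll look over the neck, which is on the way.

```bash
python3 -m creep '[0.014,0.013,0,4,1, 0.029,0.028,0,7,1, 0.029,0.028,0,7,1, 0.029,0.028,0,7,1, 0.029,0.028,0,7,1, 0.029,0.028,0,7,1, 0.029,0.028,0,7,1, 0.029,0.028,0,7,1, 0.029,0.028,0,7,1, 0.029,0.028,0,7,1, 0.029,0.028,0,7,1, 0.029,0.028,0,7,1, 0.0,0.0,0,7,1, 0,0,0,7,1, 0,0,0,7,1, 0,0,0,7,1, 0,0,0,0,1, 0,0,0,0,1]'
python3 - <<'E'
from h import *
import pickle
s=bot.state();print(s['eef_pos'],s['joint_positions'].round(2))
c=bot.get_calibration("wrist");im=bot.get_image("wrist");cv2.imwrite("pics/w1.png",im);pickle.dump(c,open("w1.pkl","wb"))
print(proj(c,(518,-223,125)))
E
```

```text
t: 1.65
eef_pos: [516.3, -223.8, 231.0]
tcp_rot: [-0.0, 0.947, 0.321, -0.0]
ft_force: [-0.1, 0.6, 0.3]
grip_width: 85.5
[ 516.32711578 -223.83828093  231.04074594] [-0.52  0.35  0.04  1.26  0.    0.4 ]
[322.97652586 198.66916897]
```

View pics/w1.png

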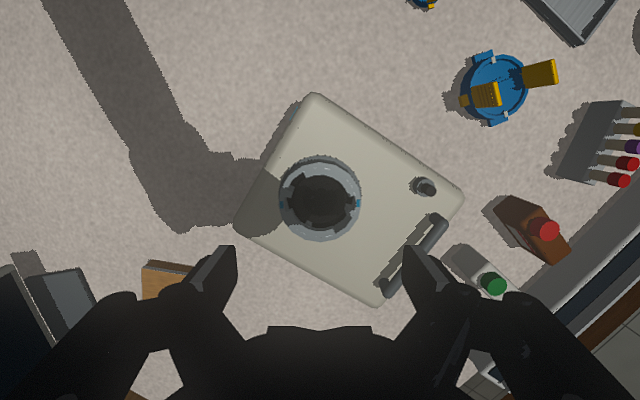

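Run:
```python
from h import *
im=cv2.imread("pics/w1.png")
cr=im[145:250,265:375]; cr=cv2.convertScaleAbs(cr,alpha=1.6,beta=20); cv2.imwrite("pics/w1n.png",cv2.resize(cr,None,fx=5.5,fy=5.5,interpolation=cv2.INTER_CUBIC))
```

```text
(no output)
```

View pics/w1n.png

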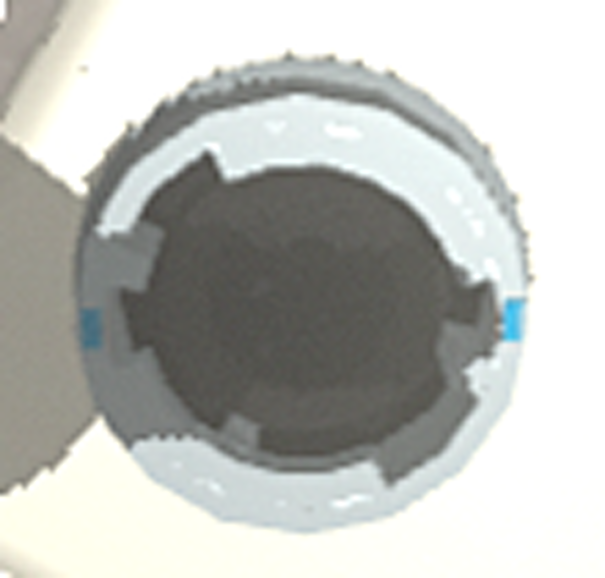

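Run:
```python
from h import *
import pickle
c=pickle.load(open("w1.pkl","rb"))
P=lambda x,y:at(c,265+x/5.5,145+y/5.5,125)[:2]
im=cv2.imread("pics/w1n.png")
pts={"L":(79,315),"R":(526,315),"T":(302,95),"B":(305,532)}
o=np.array([P(*p) for p in pts.values()]);print(o.round(1), np.hypot(*(o[0]-o[1])),np.hypot(*(o[2]-o[3])))
ctr=np.array([(o[0]+o[1])/2,(o[2]+o[3])/2]);print(ctr); 
n=ctr.mean(0)
# circle fit
A=np.c_[2*o,np.ones(4)];s=np.linalg.lstsq(A,(o**2).sum(1),rcond=None)[0];print("circ",s[:2],np.sqrt(s[2]+s[0]**2+s[1]**2));n=s[:2]
for nm,p in {"s1":(210,152),"s2a":(393,485),"s2b":(475,395),"mR":(513,318),"mL":(90,328),"nRt":(490,285),"nRb":(500,345),"nLt":(122,290),"nLb":(132,350)}.items():
    d=P(*p)-n; print(nm,np.hypot(*d).round(1),np.degrees(np.arctan2(d[1],d[0])).round(1))
```

```text
[[ 487.8 -250.4]
 [ 548.  -204.5]
 [ 495.2 -197.9]
 [ 542.5 -258.8]] 75.67688108154626 77.06249902066602
[[ 517.9234369  -227.43210771]
 [ 518.84288227 -228.34547433]]
circ [ 518.7111451  -228.46168643] 38.19761869459683
s1 32.9 154.9
s2a 33.6 -24.5
s2b 32.4 13.7
mR 35.7 38.6
mL 36.1 -141.1
nRt 32.2 49.1
nRb 33.9 30.5
nLt 30.9 -153.2
nLb 29.4 -133.1
```

```bash
python3 -m creep '[0.01,-0.013,-0.015,0,1, 0.01,-0.013,-0.02,0,1, 0.01,-0.013,-0.02,0,1, 0.01,-0.013,-0.015,0,1, 0,0,0,0,1, 0,0,0,0,1, 0,0,0,0,1]'
python3 - <<'E'
from h import *
import pickle
s=bot.state();print(s['eef_pos'],s['joint_positions'].round(2))
c=bot.get_calibration("wrist");im=bot.get_image("wrist");cv2.imwrite("pics/w2.png",im);pickle.dump(c,open("w2.pkl","wb"))
u,v=proj(c,(518.5,-228,125)).astype(int);print(u,v)
y0=max(0,v-72);x0=u-80
cr=im[y0:y0+145,x0:x0+160]; cr=cv2.convertScaleAbs(cr,alpha=1.5,beta=20); cv2.imwrite("pics/w2n.png",cv2.resize(cr,None,fx=4,fy=4,interpolation=cv2.INTER_CUBIC));print(x0,y0)
E
```

```text
t: 2.28
eef_pos: [556.3, -275.7, 161.9]
tcp_rot: [-0.0, 0.947, 0.322, 0.0]
ft_force: [0.2, -0.0, -0.0]
grip_width: 85.2
[ 556.29894782 -275.68675248  161.93637205] [-0.56  0.5   0.08  1.16  0.    0.35]
320 134
240 62
```

View pics/w2n.png

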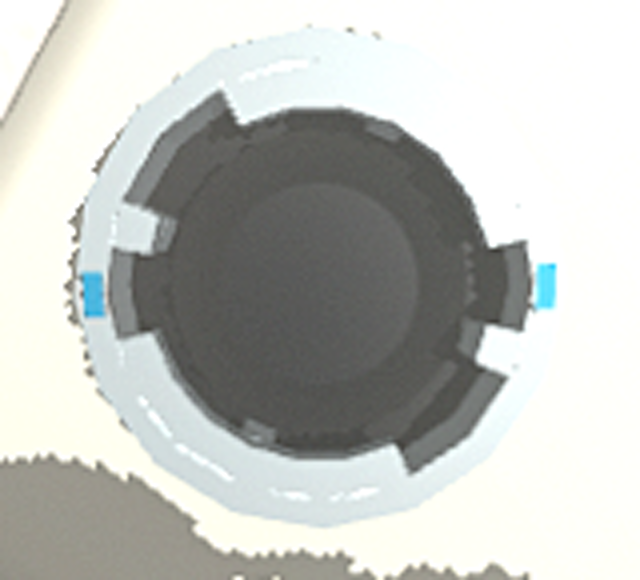

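Run:
```python
from h import *
import pickle
c=pickle.load(open("w2.pkl","rb"))
P=lambda p:at(c,240+(p[0]-1.5)/4,62+(p[1]-1.5)/4,125)[:2]
a,b,e,f=map(P,[(222,90),(127,203),(410,472),(507,377)])
m1,m2,m3=(a+b)/2,(e+f)/2,None
A=lambda d:np.degrees(np.arctan2(d[1],d[0]))
print("slot mids",m1,m2,"ctr",(m1+m2)/2,"widths",np.hypot(*(a-b)),np.hypot(*(e-f)),"line",A(m2-m1))
l,r=P((93,294)),P((546,286)); print("marks ctr",(l+r)/2,A(r-l),np.hypot(*(r-l)))
nl=[P((108,248)),P((116,338))]; nr=[P((527,240)),P((521,332))]
print("notch",A(np.mean(nr,0)-np.mean(nl,0)),(np.mean(nr,0)+np.mean(nl,0))/2, np.hypot(*(nl[0]-nl[1])))
print("edges",A(b-a)+90,A(f-e)-90)
o=np.array([P(p) for p in[(80,285),(555,285),(318,28),(318,526)]])
print((o[0]+o[1])/2,(o[2]+o[3])/2,np.hypot(*(o[0]-o[1])),np.hypot(*(o[2]-o[3])))
```

```text
slot mids [ 487.2596238  -224.89033612] [ 549.0362305 -231.6861948] ctr [ 518.14792715 -228.28826546] widths 22.330072193730768 21.863854971065315 line -6.277694308427957
marks ctr [ 518.00246807 -228.33305964] 38.461244915732856 71.65081445131464
notch 38.41965365641391 [ 517.82009696 -228.47654603] 13.965279258171426
edges -5.023946593747496 -6.997130796994469
[ 517.29978141 -227.88606017] [ 517.85614802 -228.49281909] 75.05254439108104 76.94006628124058
```

```bash
python3 -m creep '[0.0,0.01,0.03,4,1, 0.003,0.026,0.03,6,1, 0.003,0.034,0,6.5,1, 0.003,0.034,0,6.5,1, 0.003,0.034,0,6.5,1, 0.003,0.034,0,6.5,1, 0.003,0.034,0,6.5,1, 0.003,0.034,0,6.5,1, 0.003,0.034,0,6.5,1, 0.003,0.034,0,6.5,1, 0.003,0.034,0,6.5,1, 0.003,0.034,-0.01,6.5,1, 0.003,0.034,-0.02,6.5,1, 0.003,0.034,-0.02,6,1, 0.003,0.03,-0.02,6,1, 0,0,0,0,1, 0,0,0,0,1, 0,0,0,0,1]'
python3 - <<'E'
from h import *
import pickle
s=bot.state();print(s['eef_pos'],s['joint_positions'].round(2))
c=bot.get_calibration("wrist");im=bot.get_image("wrist");cv2.imwrite("pics/w3.png",im);pickle.dump(c,open("w3.pkl","wb"))
u,v=proj(c,(547,154,40)).astype(int);print(u,v)
E
```

```text
t: 3.83
eef_pos: [598.6, 198.0, 152.8]
tcp_rot: [0.001, 0.414, 0.91, 0.0]
ft_force: [0.2, -0.2, -0.0]
grip_width: 85.3
[598.57405929 197.99980935 152.80172352] [ 0.22  0.52  0.1   1.15 -0.   -0.5 ]
320 125
```

View pics/w3.png

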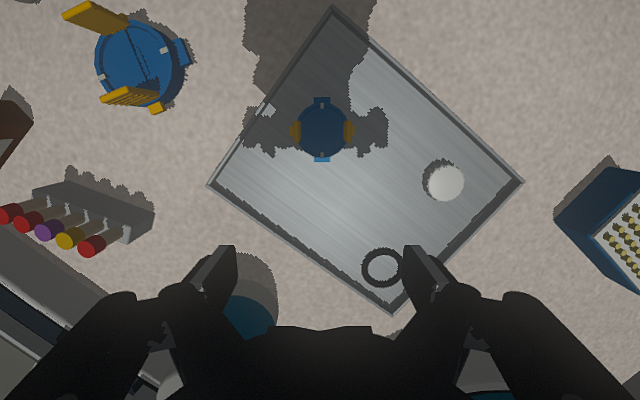

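Run:
```python
from h import *
im=cv2.imread("pics/w3.png")
cr=im[85:173,270:375]; cr=cv2.convertScaleAbs(cr,alpha=1.8,beta=25); cv2.imwrite("pics/w3n.png",cv2.resize(cr,None,fx=6,fy=6,interpolation=cv2.INTER_CUBIC))
```

```text
(no output)
```

View pics/w3n.png

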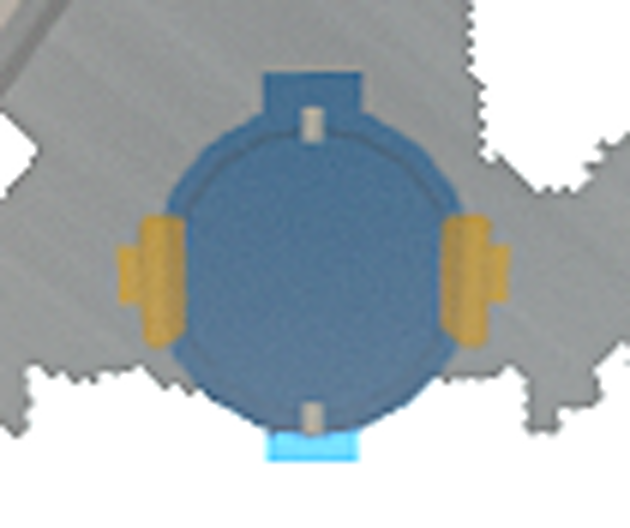

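Run:
```python
from h import *
import pickle
c=pickle.load(open("w3.pkl","rb"))
P=lambda p,z:at(c,270+(p[0]-2.5)/6,85+(p[1]-2.5)/6,z)[:2]
A=lambda d:np.degrees(np.arctan2(d[1],d[0]))
l,r=P((143,281),58),P((490,281),58);print("tabs",(l+r)/2,np.hypot(*(l-r)),A(l-r))
t,b=P((312,124),26),P((312,418),26);print("marks",(t+b)/2,np.hypot(*(t-b)),A(t-b))
t,b=P((313,72),15),P((312,461),15);print("lugs",(t+b)/2,np.hypot(*(t-b)),A(t-b))
a,b=P((118,276),20),P((509,273),20);print("pawls",(a+b)/2,np.hypot(*(a-b)),A(a-b))
q=bot.state()['tcp_rot'];print(np.degrees(2*np.arctan2(q[2],q[1])), bot.grip_depth)
```

```text
tabs [549.7820819  158.10552985] 48.09217968952225 -48.983556133115144
marks [550.03815342 157.80249238] 45.03634327471324 -138.87517419784902
lugs [549.89637247 157.88824812] 61.97233493027866 -139.022122564938
pawls [550.01895476 158.15042574] 62.770644949025 -48.5570628365886
131.02280298132666 18.700000000000003
```

Cap is at (549.9, 158.0), and tabs, lugs and marks agree within 0.3 mm. Measured sizes are 48.1 and 62.0 mm, as specified. The tab line is 131.0°, which matches the tool. Neck is at (518.0, -228.3), slot line -6.2°, notches at 38.4°. Descending over the cap.

```bash
python3 -m creep '[-0.012,-0.01,0,0,0.75, -0.018,-0.015,-0.01,0,0.75, -0.012,-0.01,-0.02,0,0.75, -0.0067,-0.005,-0.02,0,0.75, 0,0,-0.02,0,0.75, 0,0,-0.01,0,0.75, 0,0,0,0,0.75, 0,0,0,0,0.75, 0,0,0,0,0.75]'
python3 -c "
from plant import bot;s=bot.state();print(s['eef_pos'],s['ft_force'],s['grip_width'])"
```

```text
t: 4.63
eef_pos: [551.5, 158.0, 73.0]
tcp_rot: [0.001, 0.414, 0.91, 0.001]
ft_force: [-0.0, -0.7, 0.7]
grip_width: 64.2
[551.46903473 157.95957215  73.01219388] [-0.04562203 -0.74484861  0.72697375] 64.23298984569347
```

```bash
python3 -m creep '[-0.0015,0,-0.014,0,0.7, 0,0,-0.014,0,0.7, 0,0,-0.01,0,0.7, 0,0,-0.005,0,0.7, 0,0,0,0,0.65, 0,0,0,0,0.6]'
python3 -m creep '[0,0,0,0,0.58, 0,0,0,0,0.56, 0,0,0,0,0.54, 0,0,0,0,0.52, 0,0,0,0,0.5,0,0,0,0,0.48, 0,0,0,0,0.46, 0,0,0,0,0.45, 0,0,0,0,0.44, 0,0,0,0,0.43, 0,0,0,0,0.43]'
python3 -c "
from plant import bot;s=bot.state();print(s['eef_pos'],s['ft_force'],s['wrist_torque'],s['grip_width'])"
```

```text
t: 5.13
eef_pos: [548.7, 158.1, 28.7]
tcp_rot: [0.0, 0.414, 0.91, 0.0]
ft_force: [-0.8, -0.6, 0.5]
grip_width: 51.6
t: 6.05
eef_pos: [549.5, 158.1, 30.0]
tcp_rot: [0.001, 0.414, 0.91, 0.001]
ft_force: [-1.2, -0.3, 8.3]
grip_width: 37.3
[549.48211874 158.07848763  30.00554464] [-1.1869507  -0.32205168  8.28430422] [-0.15730567  0.29531965 -0.00037202] 37.30514764703715
```

```bash
python3 -m creep '[0,0,0.001,0,0.43, 0,0,0,0,0.425, 0,0,0,0,0.42, 0,0,0,0,0.415, 0,0,0,0,0.41,0,0,0,0,0.41]'
python3 -c "
from plant import bot;s=bot.state();print(s['eef_pos'],s['ft_force'],s['wrist_torque'],s['grip_width'])"
python3 -m creep '[0,0,0,0,0.40, 0,0,0,0,0.40, 0,0,0,0,0.40,0,0,0,0,0.40]'
```

```text
t: 6.55
eef_pos: [548.8, 158.1, 30.3]
tcp_rot: [0.001, 0.414, 0.91, 0.0]
ft_force: [-1.3, -0.4, 8.5]
grip_width: 35.2
[548.83953598 158.125957    30.28948888] [-1.32062181 -0.40792117  8.46638918] [-0.0748987   0.28052155 -0.00203775] 35.191244172564986
t: 6.88
eef_pos: [548.9, 158.1, 30.5]
tcp_rot: [0.001, 0.414, 0.91, 0.0]
ft_force: [-2.2, -1.2, 9.5]
grip_width: 34.4
```

```bash
python3 -m creep '[0,0,0.002,0,0.40, 0,0,0.004,0,0.40, 0,0,0.008,0,0.40, 0,0,0.01,0,0.40,0,0,0.013,0,0.40, 0,0,0.013,0,0.40, 0,0,0.01,0,0.40, 0,0,0,0,0.40, 0,0,0,0,0.40]'
python3 - <<'E'
from h import *
s=bot.state();print(s['eef_pos'],s['ft_force'],s['wrist_torque'],s['grip_width'])
for n in("wrist","top"):
  cv2.imwrite(f"pics/{n}4.png",bot.get_image(n))
im=cv2.imread("pics/wrist4.png")[150:350,200:440];cv2.imwrite("pics/w4.png",cv2.resize(cv2.convertScaleAbs(im,alpha=1.8,beta=25),None,fx=3,fy=3,interpolation=cv2.INTER_CUBIC))
E
```

```text
t: 7.63
eef_pos: [549.1, 158.1, 90.2]
tcp_rot: [0.001, 0.414, 0.91, 0.001]
ft_force: [-0.4, 0.6, -0.9]
grip_width: 34.8
[549.08138583 158.14241399  90.19284528] [-0.44879891  0.63509602 -0.9099851 ] [-0.05232196  0.00268925  0.05691624] 34.82312586627456
```

View pics/w4.png

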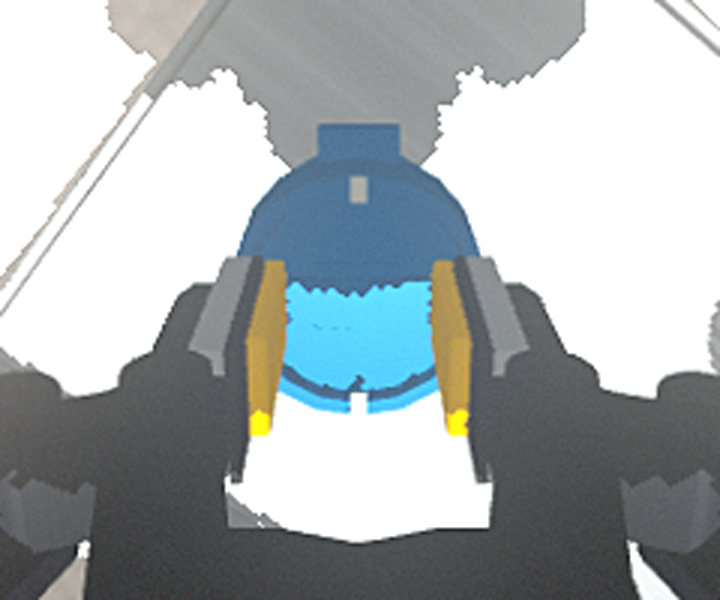

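Run:
```python
from h import *
c=bot.get_calibration("wrist")
for z in(82,84,86,88):
    a=at(c,200+(358-1)/3,150+189/3,z)[:2];b=at(c,200+(358-1)/3,150+400/3,z)[:2]
    d=a-b;print(z,(a+b)/2,np.hypot(*d),np.degrees(np.arctan2(d[1],d[0])))
q=bot.state()['tcp_rot'];print(np.degrees(2*np.arctan2(q[2],q[1])))
```

```text
82 [549.7425908  158.68157417] 45.45101336333503 -138.97081781226757
84 [549.01769185 158.05118737] 44.84800867178744 -138.97081781226754
86 [548.2927929  157.42080057] 44.24500398023993 -138.9708178122676
88 [547.56789395 156.79041377] 43.64199928869233 -138.97081781226757
131.10712646150307
```

```bash
python3 -m creep '[0,0,0.012,0,0.40, 0,0,0.02,0,0.40, 0,-0.006,0.02,0,0.40, -0.001,-0.012,0.02,-1.3,0.40, -0.002,-0.02,0.013,-4,0.40, -0.002,-0.028,0.01,-4,0.40, -0.003,-0.034,0,-5,0.40, -0.003,-0.034,0,-5,0.40, -0.003,-0.034,0,-5,0.40, -0.003,-0.034,0,-5,0.40, -0.003,-0.034,0,-5,0.40, -0.003,-0.034,0,-5,0.40, -0.003,-0.034,0,-5,0.40, -0.003,-0.03,0,-3,0.40, -0.002,-0.024,0,0,0.40, 0,-0.017,0,0,0.40, 0,-0.01,0,0,0.40, 0,-0.0013,0,0,0.40, 0,0,0,0,0.40, 0,0,0,0,0.40]'
python3 - <<'E'
from h import *
s=bot.state();print(s['eef_pos'],s['ft_force'],s['wrist_torque'],s['grip_width'],s['joint_positions'].round(2))
q=s['tcp_rot'];print(np.degrees(2*np.arctan2(q[2],q[1])))
cv2.imwrite("pics/wrist5.png",bot.get_image("wrist"))
im=cv2.imread("pics/wrist5.png")[120:350,180:460];cv2.imwrite("pics/w5.png",cv2.resize(cv2.convertScaleAbs(im,alpha=1.5,beta=25),None,fx=2.6,fy=2.6,interpolation=cv2.INTER_CUBIC))
E
```

```text
t: 9.4
eef_pos: [517.1, -227.1, 183.9]
tcp_rot: [-0.001, 0.744, 0.668, 0.0]
ft_force: [-0.5, 0.2, -1.6]
grip_width: 34.9
[ 517.112776   -227.07968197  183.9147405 ] [-0.51631831  0.17711531 -1.56710892] [0.02006801 0.04301859 0.01338883] 34.91819145322248 [-0.53  0.37 -0.05  1.15  0.   -0.42]
83.86484405200939
```

View pics/w5.png

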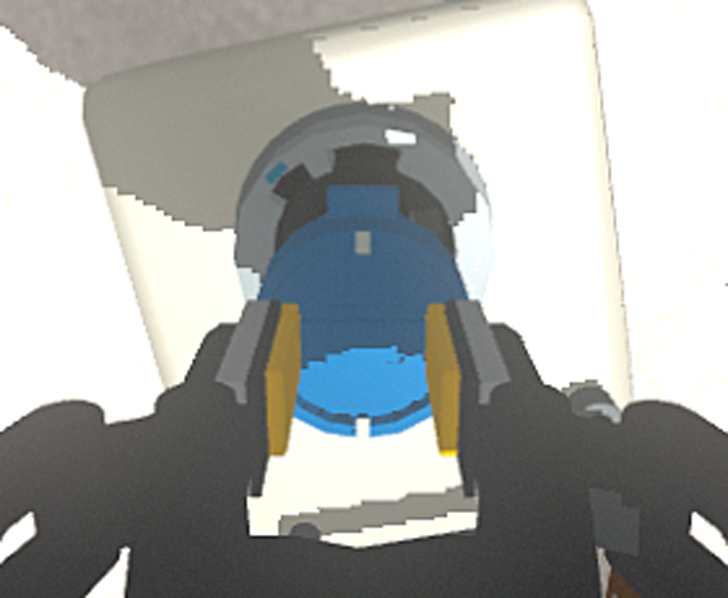

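```bash
python3 -m creep '[0.0009,-0.0012,-0.01,0,0.40, 0,0,-0.01,0,0.40, 0,0,-0.007,0,0.40, 0,0,-0.003,0,0.40, 0,0,0,0,0.40, 0,0,0,0,0.40]'
python3 - <<'E'
from h import *
s=bot.state();print(s['eef_pos'],s['ft_force'],s['wrist_torque'],s['grip_width'])
q=s['tcp_rot'];print(np.degrees(2*np.arctan2(q[2],q[1])))
cv2.imwrite("pics/wrist6.png",bot.get_image("wrist"))
im=cv2.imread("pics/wrist6.png")[120:350,180:460];cv2.imwrite("pics/w6.png",cv2.resize(cv2.convertScaleAbs(im,alpha=1.5,beta=25),None,fx=2.6,fy=2.6,interpolation=cv2.INTER_CUBIC))
E
```

```text
t: 9.95
eef_pos: [517.9, -229.2, 153.9]
tcp_rot: [-0.001, 0.744, 0.668, -0.0]
ft_force: [0.8, -0.2, -0.6]
grip_width: 34.5
[ 517.87410862 -229.15469247  153.88823078] [ 0.76518014 -0.22941261 -0.57530323] [-0.02734918  0.02542627  0.03732498] 34.45629656500299
83.81829489513375
```

View pics/w6.png

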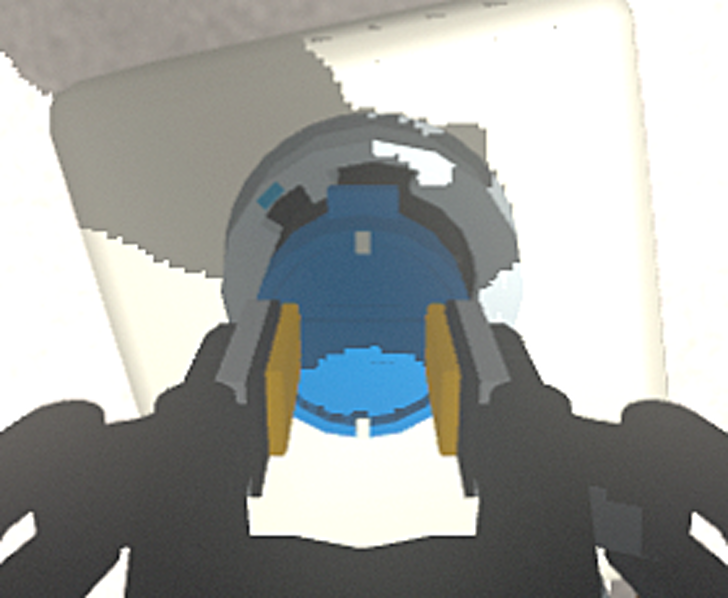

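Run:
```python
from h import *
c=bot.get_calibration("wrist")
P=lambda p,z=125:at(c,180+(p[0]-.8)/2.6,120+(p[1]-.8)/2.6,z)[:2]
m=P((271,195));a=np.radians(218.46);print("from mark",m-35.8*np.array([np.cos(a),np.sin(a)]))
l,r=P((222,290)),P((521,260));print(l,r,(l+r)/2,np.hypot(*(l-r)))
# slot edges outer
e=P((340,175)),P((416,175));print("slot",(e[0]+e[1])/2,np.hypot(*(e[0]-e[1])))
# cap marks
z=154-4.7
t,b=P((363,243),z),P((362,428),z);d=t-b;print("cap",(t+b)/2,np.hypot(*d),np.degrees(np.arctan2(d[1],d[0])))
```

```text
from mark [ 519.03504549 -228.59167419]
[ 514.51090843 -266.96751318] [ 514.72809066 -190.42113544] [ 514.61949954 -228.69432431] 76.54668583497707
slot [ 488.86071258 -224.13890414] 18.56865478113868
cap [ 520.45291043 -231.42857433] 45.53060616000056 173.457625538277
```

Run:
```python
from h import *
import pickle
for i in range(3):
    s=bot.state();c=bot.get_calibration("wrist");q=s['tcp_rot'];a=2*np.arctan2(q[2],q[1]);d=c["world_from_camera"][:3,3]-s['eef_pos']
    print(s['eef_pos'].round(2),c["world_from_camera"][:3,3].round(2),"tool x,y",d[0]*np.cos(a)+d[1]*np.sin(a),d[0]*np.sin(a)-d[1]*np.cos(a),d[2],q.round(4))
    bot.get_image("wrist")
T=c["world_from_camera"];print(T.round(3))
for f,p,y in(("w1",(516.33,-223.84,231.04),37.5),("w2",(556.30,-275.69,161.94),37.5),("w3",(598.57,198.0,152.8),131.02)):
    T=pickle.load(open(f+".pkl","rb"))["world_from_camera"];d=T[:3,3]-p;a=np.radians(y);print(f,d[0]*np.cos(a)+d[1]*np.sin(a),d[0]*np.sin(a)-d[1]*np.cos(a),d[2])
```

```text
[ 518.22 -229.43  154.37] [ 448.79 -223.62  298.24] tool x,y -1.7098795723892435 -69.65011665746644 143.86984684645736 [-0.      0.7442  0.6679  0.    ]
[ 518.43 -229.57  154.64] [ 448.91 -223.74  298.48] tool x,y -1.6929031960269496 -69.73599477816158 143.83915260223142 [3.000e-04 7.442e-01 6.679e-01 1.000e-04]
[ 518.51 -229.67  154.78] [ 448.97 -223.8   298.61] tool x,y -1.6640910202514902 -69.76069974497587 143.8255139535356 [4.000e-04 7.443e-01 6.679e-01 2.000e-04]
[[ 1.09000e-01 -9.56000e-01 -2.71000e-01  4.48974e+02]
 [ 9.94000e-01  1.05000e-01  3.00000e-02 -2.23799e+02]
 [-0.00000e+00 -2.73000e-01  9.62000e-01  2.98608e+02]
 [ 0.00000e+00  0.00000e+00  0.00000e+00  1.00000e+00]]
w1 -1.725656561009579 -68.06797592436054 143.9064973161144
w2 -1.9568579557590624 -68.12798516862253 143.89770192033546
w3 -0.40178091456693465 -70.7608710935713 143.8129188743281
```

```bash
python3 -m creep '[0.0002,0.0025,0,0,0.40, 0,0,0,0,0.40, 0,0,0,0,0.40, 0,0,0,0,0.40]'
python3 - <<'E'
from h import *
s=bot.state();print(s['eef_pos'])
c=bot.get_calibration("wrist");cv2.imwrite("pics/wrist7.png",bot.get_image("wrist"));print(bot.state()['eef_pos'])
im=cv2.imread("pics/wrist7.png")[120:350,180:460];cv2.imwrite("pics/w7.png",cv2.resize(cv2.convertScaleAbs(im,alpha=1.5,beta=25),None,fx=2.6,fy=2.6,interpolation=cv2.INTER_CUBIC))
E
```

```text
t: 10.48
eef_pos: [518.5, -227.0, 154.5]
tcp_rot: [0.0, 0.744, 0.668, 0.0]
ft_force: [-0.4, -0.0, 0.1]
grip_width: 34.2
[ 518.47382965 -226.9666929   154.47377929]
[ 518.42659711 -226.96575352  154.40805493]
```

View pics/w7.png

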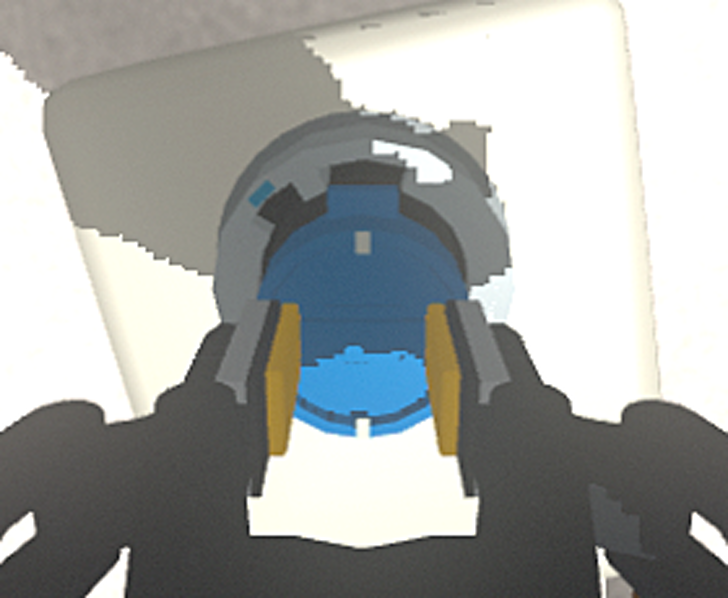

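```bash
python3 -m creep '[0.0003,0,-0.003,-0.8,0.40, 0,0,-0.003,0,0.40, 0,0,-0.003,0,0.40, 0,0,-0.002,0,0.40, 0,0,0,0,0.40, 0,0,0,0,0.40]'
```

```text
t: 11.03
eef_pos: [518.2, -226.8, 142.7]
tcp_rot: [-0.001, 0.749, 0.663, -0.0]
ft_force: [-1.4, 0.5, -1.6]
grip_width: 34.7
```

```bash
python3 -m creep '[0,0,-0.002,0,0.40, 0,0,0,0,0.40, 0,0,0,0,0.40]'
```

```text
t: 11.28
eef_pos: [518.2, -226.8, 141.0]
tcp_rot: [-0.0, 0.749, 0.663, -0.0]
ft_force: [-3.3, 0.3, -1.1]
grip_width: 34.5
```

```bash
python3 -m creep '[-0.0006,0,-0.002,0,0.40, 0,0,-0.002,0,0.40, 0,0,0,0,0.40, 0,0,0,0,0.40]'
```

```text
t: 11.62
eef_pos: [518.1, -226.9, 137.1]
tcp_rot: [-0.0, 0.749, 0.663, 0.0]
ft_force: [-1.4, 0.8, -1.9]
grip_width: 34.5
```

```bash
python3 -m creep '[0,0,-0.0015,0,0.40, 0,0,0,0,0.40, 0,0,0,0,0.40]'
```

```text
t: 11.87
eef_pos: [518.1, -227.0, 135.8]
tcp_rot: [-0.0, 0.749, 0.663, 0.0]
ft_force: [-1.9, -0.4, -1.6]
grip_width: 34.5
```

```bash
python3 -m creep '[0,0,-0.0015,0,0.40, 0,0,0,0,0.40, 0,0,0,0,0.40]'
```

```text
t: 12.12
eef_pos: [518.2, -227.0, 134.5]
tcp_rot: [0.0, 0.749, 0.663, 0.0]
ft_force: [-2.5, 1.6, 0.2]
grip_width: 34.6
```

```bash
python3 -m creep '[0,0,-0.001,0,0.40, 0,0,0,0,0.40, 0,0,0,0,0.40]'
python3 - <<'E'
from h import *
cv2.imwrite("pics/wrist8.png",bot.get_image("wrist"))
im=cv2.imread("pics/wrist8.png")[120:350,180:460];cv2.imwrite("pics/w8.png",cv2.resize(cv2.convertScaleAbs(im,alpha=1.5,beta=25),None,fx=2.6,fy=2.6,interpolation=cv2.INTER_CUBIC))
E
```

```text
t: 12.37
eef_pos: [518.2, -227.0, 133.7]
tcp_rot: [0.0, 0.749, 0.663, 0.0]
ft_force: [-3.3, 1.6, 4.0]
grip_width: 35.0
```

View pics/w8.png

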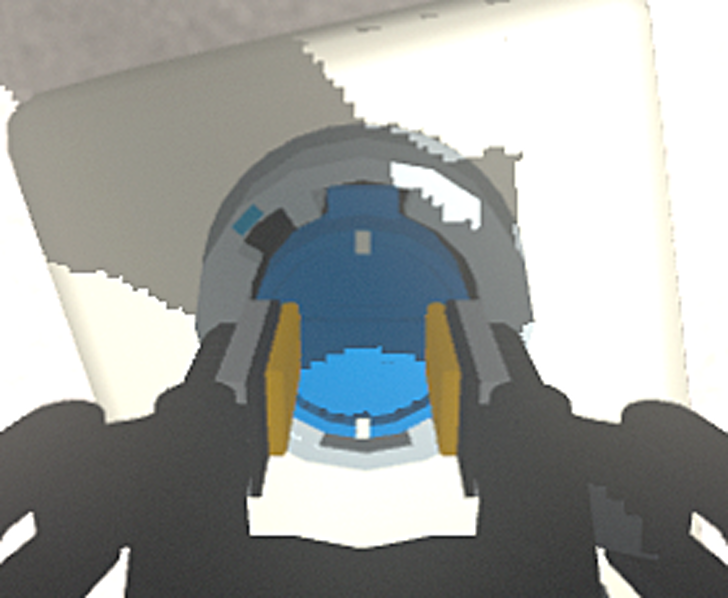

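```bash
python3 -m creep '[-0.0005,0,-0.0008,0,0.40, 0,0,-0.0006,0,0.40, 0,0,0,0,0.40, 0,0,0,0,0.40]'; python3 -c "
from plant import bot;s=bot.state();print(s['eef_pos'],s['ft_force'],s['wrist_torque'])"
```

```text
t: 12.75
eef_pos: [518.2, -227.0, 132.8]
tcp_rot: [0.001, 0.749, 0.663, 0.001]
ft_force: [-2.9, 1.9, 7.0]
grip_width: 34.5
[ 518.18288202 -227.04082066  132.75080505] [-2.90200878  1.92642956  7.04120611] [ 0.35513589  0.61028864 -0.00074668]
```

```bash
python3 -m creep '[0,0,-0.0006,0,0.40, 0,0,0,0,0.40, 0,0,0,0,0.40]'; python3 -m creep '[0,0,0,-1.5,0.40, 0,0,0,-1.5,0.40, 0,0,0,-1.5,0.40, 0,0,0,-1.5,0.40, 0,0,0,0,0.40]';python3 -c "
from plant import bot;s=bot.state();print(s['eef_pos'],s['ft_force'],s['wrist_torque'],s['grip_width'])"
```

```text
t: 13.0
eef_pos: [518.2, -227.0, 132.4]
tcp_rot: [0.001, 0.749, 0.663, 0.001]
ft_force: [-3.6, 2.1, 9.0]
grip_width: 34.8
t: 13.42
eef_pos: [518.4, -226.9, 132.3]
tcp_rot: [0.001, 0.783, 0.622, 0.001]
ft_force: [-3.2, 1.2, 7.4]
grip_width: 34.7
[ 518.38428882 -226.92852395  132.30181801] [-3.17682392  1.24609584  7.36598164] [0.4577588  0.62153403 0.06213499] 34.69432740857167
```

```bash
python3 -m creep '[0,0,-0.0002,-2,0.40, 0,0,0,-2,0.40, 0,0,0,-2,0.40, 0,0,0,-2,0.40, 0,0,0,-2,0.40, 0,0,0,-2,0.40, 0,0,0,-2,0.40, 0,0,0,0,0.40]';python3 - <<'E'
from h import *
s=bot.state();print(s['eef_pos'],s['ft_force'],s['wrist_torque'],s['grip_width']);q=s['tcp_rot'];print(np.degrees(2*np.arctan2(q[2],q[1])))
cv2.imwrite("pics/wrist9.png",bot.get_image("wrist"))
im=cv2.imread("pics/wrist9.png")[120:350,180:460];cv2.imwrite("pics/w9.png",cv2.resize(cv2.convertScaleAbs(im,alpha=1.5,beta=25),None,fx=2.6,fy=2.6,interpolation=cv2.INTER_CUBIC))
E
```

```text
t: 14.08
eef_pos: [518.6, -226.1, 132.1]
tcp_rot: [0.0, 0.853, 0.523, 0.002]
ft_force: [-1.5, 4.1, 8.5]
grip_width: 34.7
[ 518.61264781 -226.09634136  132.12586068] [-1.49556142  4.07966659  8.54430668] [0.82211755 0.5622246  0.12518354] 34.693446963803936
63.01037860940141
```

View pics/w9.png

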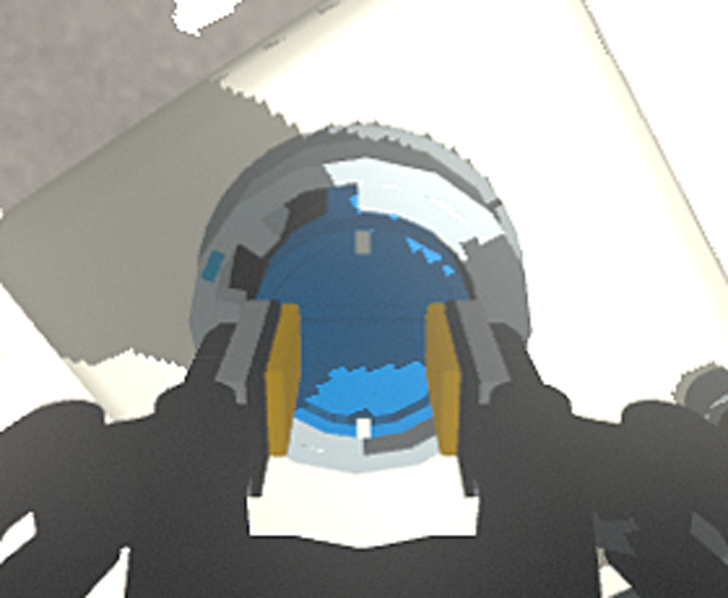

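```bash
python3 -m creep '[0,0.0006,0,-2,0.40, 0,0,0,-2,0.40, 0,0,0,-2,0.40, 0,0,0,-2,0.40, 0,0.0003,0,-2,0.40, 0,0,0,-2,0.40, 0,0,0,-2,0.40, 0,0,0,0,0.40]';python3 - <<'E'
from h import *
s=bot.state();print(s['eef_pos'],s['ft_force'],s['wrist_torque'],s['grip_width']);q=s['tcp_rot'];print(np.degrees(2*np.arctan2(q[2],q[1])))
E
```

```text
t: 14.8
eef_pos: [518.9, -225.9, 132.3]
tcp_rot: [0.001, 0.91, 0.415, 0.002]
ft_force: [-2.4, 2.4, 8.2]
grip_width: 34.2
[ 518.94073804 -225.9084988   132.30605869] [-2.39048986  2.42890203  8.20179913] [ 0.56996463  0.43216057 -0.01458011] 34.21189468866874
48.98598558311872
```

```bash
python3 -m creep '[0,0,0,-2,0.40, 0,0,0,-2,0.40, 0,0,0,-2,0.40, 0,0,0,-1,0.40, 0,0,0,-1,0.40, 0,0,0,0,0.40]';python3 - <<'E'
from h import *
s=bot.state();print(s['eef_pos'],s['ft_force'],s['wrist_torque'],s['grip_width']);q=s['tcp_rot'];print(np.degrees(2*np.arctan2(q[2],q[1])))
E
python3 -m creep '[0,0,0,-1,0.40, 0,0,0,-1,0.40, 0,0,0,0,0.40]';python3 - <<'E'
from h import *
s=bot.state();print(s['eef_pos'],s['ft_force'],s['wrist_torque'],s['grip_width']);q=s['tcp_rot'];print(np.degrees(2*np.arctan2(q[2],q[1])))
E
```

```text
t: 15.3
eef_pos: [519.2, -225.6, 132.3]
tcp_rot: [0.0, 0.937, 0.351, 0.002]
ft_force: [-0.9, 3.3, 8.0]
grip_width: 34.3
[ 519.18390414 -225.64612564  132.33582024] [-0.92491599  3.34039145  8.00733515] [0.65445519 0.32039879 0.15743619] 34.32734313686286
41.037284596154414
t: 15.55
eef_pos: [519.2, -225.6, 132.3]
tcp_rot: [0.0, 0.943, 0.334, 0.002]
ft_force: [-2.2, 3.1, 7.0]
grip_width: 34.6
[ 519.17131271 -225.59509583  132.31997694] [-2.19856483  3.06264765  7.02057321] [0.67628363 0.32648674 0.16888363] 34.605396485935835
39.04208474065028
```

```bash
for i in 1 ; do python3 -m creep '[0,0,0,-1,0.40, 0,0,0,-0.5,0.40, 0,0,0,0,0.40]';python3 - <<'E'
from h import *
s=bot.state();print(s['eef_pos'],s['ft_force'],s['wrist_torque'],s['grip_width']);q=s['tcp_rot'];print(np.degrees(2*np.arctan2(q[2],q[1])))
cv2.imwrite("pics/wrist10.png",bot.get_image("wrist"))
im=cv2.imread("pics/wrist10.png")[120:350,180:460];cv2.imwrite("pics/w10.png",cv2.resize(cv2.convertScaleAbs(im,alpha=1.5,beta=25),None,fx=2.6,fy=2.6,interpolation=cv2.INTER_CUBIC))
E
done
```

```text
t: 15.8
eef_pos: [519.0, -225.7, 132.3]
tcp_rot: [0.0, 0.947, 0.322, 0.002]
ft_force: [-0.7, 3.6, 8.0]
grip_width: 34.8
[ 518.96113444 -225.66337515  132.26530241] [-0.72746725  3.56809904  8.0083501 ] [0.57669425 0.35544703 0.17467819] 34.771677636314266
37.56543026316379
```

View pics/w10.png

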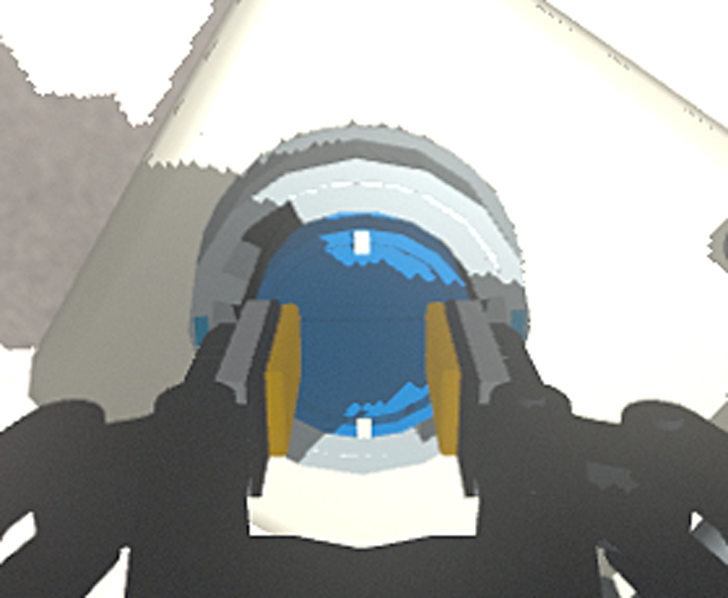

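```bash
python3 -m creep '[0,0,0,-0.7,0.40, 0,0,0,-0.7,0.40, 0,0,0,0,0.40]';python3 - <<'E'
from h import *
s=bot.state();print(s['eef_pos'],s['ft_force'],s['wrist_torque'],s['grip_width']);q=s['tcp_rot'];print(np.degrees(2*np.arctan2(q[2],q[1])))
E
python3 -m creep '[0,0,0,-0.7,0.40, 0,0,0,-0.7,0.40, 0,0,0,0,0.40]';python3 - <<'E'
from h import *
s=bot.state();print(s['eef_pos'],s['ft_force'],s['wrist_torque'],s['grip_width']);q=s['tcp_rot'];print(np.degrees(2*np.arctan2(q[2],q[1])))
E
```

```text
t: 16.1
eef_pos: [518.6, -225.9, 132.2]
tcp_rot: [0.0, 0.951, 0.31, 0.001]
ft_force: [-2.6, 2.1, 8.5]
grip_width: 34.7
[ 518.58449603 -225.86201222  132.24421252] [-2.64746759  2.10655446  8.47115268] [0.4345495  0.53744768 0.28386946] 34.7208538577861
36.15907965993378
t: 16.35
eef_pos: [518.5, -225.9, 132.3]
tcp_rot: [0.0, 0.954, 0.299, 0.001]
ft_force: [-2.2, 3.2, 8.9]
grip_width: 34.2
[ 518.49509051 -225.9008221   132.2538466 ] [-2.17152494  3.24934265  8.93831029] [0.48509859 0.67272557 0.42269791] 34.249383589456805
34.791403187948546
```

```bash
python3 -m creep '[0,0,0,0.7,0.40, 0,0,0,0,0.41, 0,0,0,0,0.42, 0,0,0,0,0.44, 0,0,0,0,0.47, 0,0,0,0,0.50, 0,0,0,0,0.54, 0,0,0,0,0.58, 0,0,0,0,0.62, 0,0,0,0,0.66, 0,0,0,0,0.7, 0,0,0,0,0.7, 0,0,0,0,0.7]';python3 - <<'E'
from h import *
s=bot.state();print(s['eef_pos'],s['ft_force'],s['wrist_torque'],s['grip_width'])
cv2.imwrite("pics/wrist11.png",bot.get_image("wrist"))
im=cv2.imread("pics/wrist11.png")[120:350,180:460];cv2.imwrite("pics/w11.png",cv2.resize(cv2.convertScaleAbs(im,alpha=1.5,beta=25),None,fx=2.6,fy=2.6,interpolation=cv2.INTER_CUBIC))
E
```

```text
t: 17.43
eef_pos: [517.6, -226.1, 131.1]
tcp_rot: [-0.0, 0.953, 0.304, 0.0]
ft_force: [0.4, 0.3, -0.3]
grip_width: 59.4
[ 517.61419395 -226.09415098  131.10253145] [ 0.44229865  0.27295181 -0.29677057] [-0.00286202  0.04883324  0.06912878] 59.350292607644995
```

View pics/w11.png

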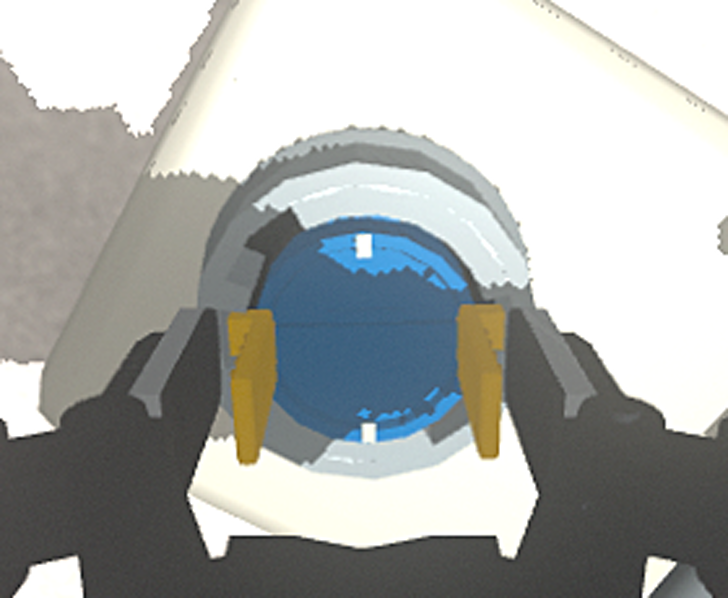

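Both tabs have sprung out and their pawls (crop 245,335 and 485,325) sit in the notches. Retreating straight up, then I'll check from above.

```bash
python3 -m creep '[0,0,0,0,0.8, 0,0,0,0,0.8, 0,0,0.004,0,0.8, 0,0,0.008,0,0.8, 0,0,0.015,0,0.8, 0,0,0.015,0,0.8, 0,0,0.01,0,0.8, 0.01,-0.013,0.005,0,0.8, 0.01,-0.013,0,0,0.8, 0.01,-0.013,0,0,0.8, 0.01,-0.013,0,0,0.8, 0,0,0,0,0.8, 0,0,0,0,0.8, 0,0,0,0,0.8]';python3 - <<'E'
from h import *
import pickle
s=bot.state();print(s['eef_pos'],s['ft_force'],s['wrist_torque'],s['grip_width'])
c=bot.get_calibration("wrist");im=bot.get_image("wrist");cv2.imwrite("pics/wrist12.png",im);pickle.dump(c,open("w12.pkl","wb"))
u,v=proj(c,(518.5,-228,125)).astype(int);y0=max(0,v-72);x0=u-80;print(x0,y0)
cr=im[y0:y0+145,x0:x0+160]; cv2.imwrite("pics/w12n.png",cv2.resize(cv2.convertScaleAbs(cr,alpha=1.4,beta=20),None,fx=4,fy=4,interpolation=cv2.INTER_CUBIC))
cv2.imwrite("pics/top12.png",bot.get_image("top"))
E
```

```text
t: 18.65
eef_pos: [557.2, -277.6, 188.2]
tcp_rot: [-0.0, 0.953, 0.304, -0.0]
ft_force: [0.6, 0.9, 0.7]
grip_width: 68.4
[ 557.21737494 -277.58869775  188.24486787] [0.57528965 0.90866516 0.65804105] [ 0.01965758  0.04011701 -0.03149917] 68.41117550698397
237 57
```

View pics/w12n.png

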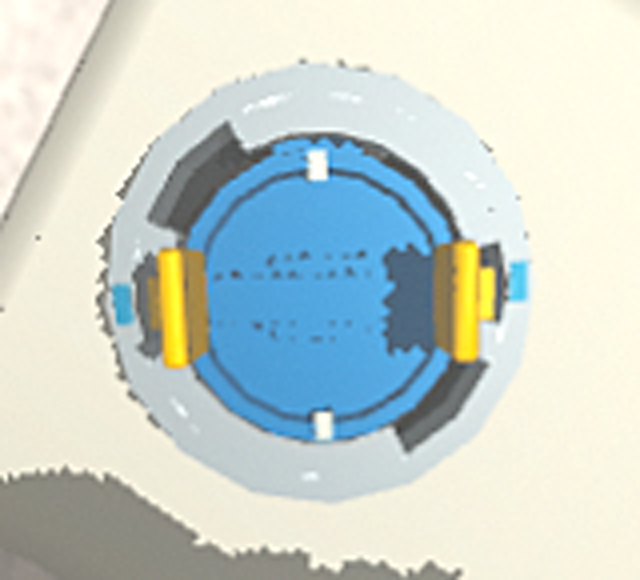

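View pics/top12.png

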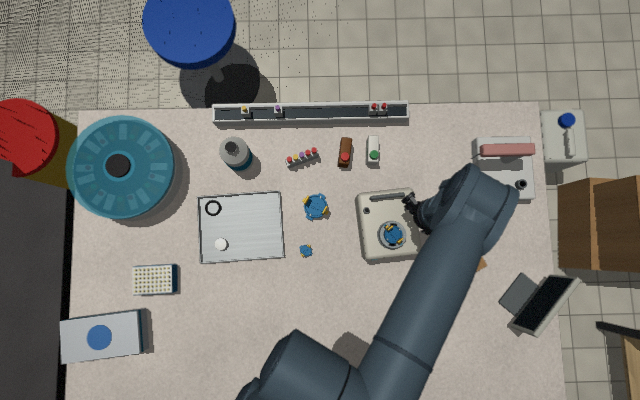

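Run:
```python
from h import *
import pickle
c=pickle.load(open("w12.pkl","rb"))
P=lambda p,z:at(c,237+(p[0]-1.5)/4,57+(p[1]-1.5)/4,z)[:2]
l,r=P((160,308),160),P((480,300),160);print("tabs",(l+r)/2,np.hypot(*(l-r)))
t,b=P((317,165),128),P((323,424),128);print("marks",(t+b)/2,np.hypot(*(t-b)))
o=np.array([P(p,125) for p in[(109,285),(530,285),(318,63),(318,501)]]);print((o[0]+o[1]+o[2]+o[3])/4)
print(bot.hand_in())
```

```text
tabs [ 518.66910925 -228.87416181] 48.08974872253067
marks [ 518.5519822  -229.07680485] 44.97159241934358
[ 517.38926668 -227.89181746]
the job is handed in; nothing more can be done
None
```

The cap is in the tank's neck, and every check I could make says it is locked. I handed the job in at about 19 s; no verdict was reported.

I took the middle-sized blue cap from the tray by its tabs and lowered it into the slots. I pressed it onto the seal with about 9–10 N and turned it about 46° clockwise, until the torque rose from 0.17 to 0.42 N·m at the stop. Then I let go and drew clear.

**Last checks:**
- **Tabs:** they measure 48.1 mm apart (48 at rest), with both pawls in their notches.
- **Height:** at an assumed 19 mm below the collar top, the marks on the cap measure 45.0 mm apart, the same as before the move. That agrees with the locked height.
- **Bystanders:** none has visibly moved in the top picture.

**Disagreements:**
- **Centring:** in the last picture the cap's centre lies about 1.5 mm from the collar's. That is within the 4 mm allowed and within my pixel and calibration error.
- **Wrist camera:** it showed a sideways bias of about 2 mm, which I corrected before inserting the cap.
- **Grip force:** I could not measure it. I kept it moderate by commanding an opening of about 34 mm instead of closing fully.

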